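# Bar the engine over, then hold its key at START

## Robot

A 7-joint arm with a two-finger parallel gripper is mounted at the origin on the work surface. World frame = base frame: x ahead of the robot, y to its left, z up, the work surface at z = 0. Lengths are in m, angles in rad, forces in N, time in s.
With the tool pointing down it reaches from about 0.35 to 0.9 m from the base axis. Payload 7.2 kg.
Tool frame: the origin (TCP) lies at the very end of the fingers, on their centre line; the grasp point (between the pads) lies 19 mm behind it (manip.pinch_z is the distance from the TCP to the grasp point, in m); z points along the fingers, y is the direction in which the jaws open and shut (so a half turn about z gives the same grasp; the last joint's range is limited). The gripper opens to 85 mm and grips with 20 to 120 N. Pads are 22 mm wide; open, the fingers measure 114 mm over their backs; the gripper's body (76 mm by 85 mm) begins 54 mm behind the grasp point. The pads swing forward as they close: fully open they stand 13 mm farther back than shut.
Start: joints at [-1.329, 0.411, -0.013, 1.596, 0.006, 1.134, -0.082], TCP at [0.191, 0.595, 0.231] pointing down, gripper open.
Joint ranges: [-2.95, 2.95], [-0.29, 1.99], [-1.47, 1.44], [0.14, 2.54], [-1.03, 4.17], [0.13, 1.85], [-2.86, 2.86]. Speed limits (rad/s): [2.39, 2.39, 3.01, 3.01, 3.14, 3.14, 3.14].

## Interface

Orientations are given as [roll, pitch, yaw] about the fixed x, y, z axes, in that order (R = Rz(yaw) Ry(pitch) Rx(roll)).
In Python, from rig import sensors, vision, job_done, manip gives the robot as it stands.
- The arm moves only by the tool jog_arm, never from a script. Its arguments are lists of equal length, an entry for each row: "jaw": the closure, from 0 (fully open) to 1 (shut); "offset": the shift along the tool's x, y, z in m, a list of three; "turn": the turn about the tool's z in degrees. A call has exactly 8 rows; each row is the pose to reach, as a shift and turn from the pose measured when the call began, along the tool's axes at that moment; what a row does not reach only later rows make up. A row lasts 1/8 s, in which the tool goes at most 62.5 mm and 10.7 degrees, less where a joint would pass 70% of its speed; a pose out of reach is approached as far as the arm can. A call with a gripper value outside its range is refused whole. The fingers move at their own pace and stop on an object; "squeeze" is the grip in N (left out, the last holds). Time passes only in rows, so rows that repeat a pose let the fingers close, or fill a call up. It gives the time, the measured TCP pose, the force and the opening at its end, in the units of the state.
- sensors.get_state(): the state, without advancing time (a new reading comes with each control period).
- vision.snapshot(name): name is "scene" or "top"; returns the picture (400x640x3 uint8, red, green, blue); there is no depth.
- vision.camera_model(name): a dict with "fx", "fy", "cx", "cy" (pixels), "extrinsics" (4x4, takes a point from camera to world coordinates). Camera axes: x right, y down, z forward; pixel columns grow to the right and rows downward; lengths in m; the calibration is good to about 2 mm. A picture is of the moment at which its call begins. camera_model takes no time and is no camera call.
- job_done(): hands the job in, once; it reports no verdict.
The state is a dict: "clock": time; "q": joint angles; "joint_vel": joint speeds; "tau": joint torques, N m; "tcp_pos": TCP position; "ee_rot": TCP orientation; "wrist_force": force on the tool from outside, world axes, zero at the start; "moment": the same for the moment, N m; "width": opening from 0.0 (shut) to 1.0 (fully open).
Only numpy, scipy, OpenCV 4.12 (cv2) and the standard library are available. Lean on these libraries where they do the work, as an engineer would, in place of code of your own. Each camera call takes 0.05 s, during which the arm holds its last target. There are 200 camera calls.

## Task

The engine on the stand has just been serviced. First, with the key still out, turn its bare flywheel by hand clockwise (seen from above) through one full turn to make sure that nothing fouls; then take the key with the round head out of the key rack, work it down past the sticky pins of the key switch on the start box until its shoulder sits on the switch, only then turn it clockwise a quarter turn against the spring to START, and finish while still gripping the key and holding it turned there. Leave the other two keys in the rack, and the screwdriver and the jar where they are.

Things in the scene. Friction and masses are not known exactly. Their poses are not given: they have to be found in the camera images.
- flywheel_top (a point): bare aluminium flywheel on the engine, 190 mm disc on a vertical axis; point on the axis at fin-top height (178 mm up), axes turn with the wheel. 8 upright radial fins, 5 mm thick, 28 mm high, 44 to 94 mm from the axis, every 45 degrees, one along +x: shut fingers put down between two fins push it round. Hub inside: radius 32 mm, 2 mm above the fin tops, its nut 18 mm above them
- flywheel (a joint): flywheel angle, rad, growing clockwise seen from above; starts between 0 and 0.3, no stops, a full turn adds 6.28. Friction of about 0.3 N m holds it wherever it is left. Beside its rim, 99 mm or more from the axis, is the ignition coil, its top 21 mm below the fin tops
- key_head (a point): the key to use: round flat black plastic head, 34 mm diameter, 10 mm thick, point at its centre; stands blade down in the rack. x is across the thickness (faces to grip), y along the width of head and blade, z up. About 50 g. Blade is the same both ways round
- key_shoulder (a point): the key's shoulder, 28 mm below key_head: underside of a round flange of 18 mm diameter, 4 mm thick. Below it a neck of 4 mm diameter, 8.5 mm long, then the blade, 10 mm wide (y) and 3.2 mm thick (x), tip 34 mm below the shoulder, the last 8 mm tapering to 3 by 1 mm
- rack_top (a point): wooden key rack 60 (x) by 170 (y) by 45 mm high, fixed; point in the middle of its top. Three slots in a row along y, 52 mm apart, each with a key standing in it to its shoulder; which key is in which slot changes. Blades are wide along the row, so heads are gripped across it. A key lifts straight out, clear after 34 mm
- spare_a_head (a point): head centre of another key in the rack: upright rectangular black head 24 mm wide, 34 mm high, 10 mm thick; leave alone
- spare_b_head (a point): head centre of another key in the rack: triangular black head 42 mm wide at its top, 34 mm high, 10 mm thick; leave alone
- switch_face (a point): key switch on top of the start box (fixed, grey, 130 by 110 by 80 mm): point in the middle of the keyway on the face of its round steel bezel, 84 mm above the bench, z up. At OFF the keyway is long along x: 11.4 by 4.2 mm, mouth dished to 15.4 by 8.2 mm, 37 mm deep. Home, the key's shoulder rests on this face. Nothing else on the box stands more than 4 mm above the face
- pins (a point): on the keyway's axis 14 mm below the face: first pair of sprung sticky pins (the second is 10 mm deeper). They press on both edges of the blade and resist it with up to about 20 N; rocking the key a few degrees about its own length while pressing helps. The key turns freely only when home (before that it binds: do not force it round) and cannot be drawn out while turned
- key_switch (a joint): angle of the switch barrel, rad: 0 is OFF, growing clockwise seen from above to the stop at 1.57, START. A spring (0.03 N m at OFF, 0.1 at START) turns it back when the key is let go. The barrel lags the key by a play of 0.1 to 0.2 rad
- screwdriver: screwdriver 200 mm long lying on the bench beyond the work; leave alone
- jar_mid (a point): middle of a jar, 60 mm diameter, 75 mm high, on the bench beyond the work; leave alone
Mind the look-alikes: they are no part of the job. What is shaped like the part that bears key_head but orange or pink is not meant.

How it is judged:
By the outcome, as a careful person would: the job done as asked, in the order asked, and still so for the second after the job is handed in, while the arm keeps its last pose, push and grip.
It also fails if it takes over 72 s, if anything falls off the work surface, if the arm or the gripper's body presses on something with over 40 N, if the wrist force passes 120 N, or if a joint passes its speed limit or range.

## Working session

There is one attempt and no reset: what is moved stays moved. The work goes in short steps, Python scripts to look and compute and a tool call to move; the robot and the scene stay as the last step left them, time stands still between calls to the robot, and variables do not carry over. Pictures are saved under pics/ and viewed, about 8 in all and at most 12, crops included, and the job is handed in when it is done.

Besides the shell and the picture viewer there is one more tool, called after "Request:" as a command line: name --pt "numbers of a row" for each row, then --argument value for the rest. jog_arm: Moves the arm, as the interface text tells. Its arguments: {"type":"object","properties":{"jaw":{"type":"array"},"offset":{"type":"array"},"turn":{"type":"array"},"squeeze":{"type":"number"}},"required":["jaw","offset","turn"]}

```bash
mkdir -p pics; ls
python3 - <<'E'
from rig import sensors, vision, manip
import cv2, numpy as np
s=sensors.get_state(); print({k:np.round(v,3) for k,v in s.items()}, manip.pinch_z, [a for a in dir(manip) if a[0]!='_'])
for n in("scene","top"):
    cv2.imwrite(f"pics/{n}0.png",vision.snapshot(n)[:,:,::-1])
    m=vision.camera_model(n); print(n,{k:np.round(v,3).tolist() for k,v in m.items()})
E
```

```text
pics
{'clock': np.float64(0.0), 'q': array([-1.329,  0.412, -0.013,  1.597,  0.006,  1.134, -0.082]), 'joint_vel': array([ 0.001,  0.   ,  0.   , -0.001,  0.   , -0.   ,  0.   ]), 'tau': array([ 0.0000e+00, -6.0061e+01,  6.8200e-01, -2.9943e+01,  1.4000e-02,
        1.0000e-02,  0.0000e+00]), 'tcp_pos': array([0.19 , 0.595, 0.23 ]), 'ee_rot': array([-3.14 ,  0.   ,  2.832]), 'wrist_force': array([ 0.281, -0.306, -0.365]), 'moment': array([ 0.014, -0.029,  0.031]), 'width': np.float64(1.005)} 0.0187 ['Unreachable', 'pinch_z']
scene {'fx': 406.422, 'fy': 406.422, 'cx': 327.25, 'cy': 206.212, 'extrinsics': [[-0.305, 0.78, -0.547, 1.088], [0.952, 0.246, -0.18, 0.173], [-0.005, -0.575, -0.818, 0.891], [0.0, 0.0, 0.0, 1.0]]}
top {'fx': 407.137, 'fy': 407.137, 'cx': 313.093, 'cy': 195.624, 'extrinsics': [[0.029, -0.984, 0.175, 0.447], [-0.999, -0.032, -0.019, -0.003], [0.025, -0.175, -0.984, 1.017], [0.0, 0.0, 0.0, 1.0]]}
```

View pics/scene0.png

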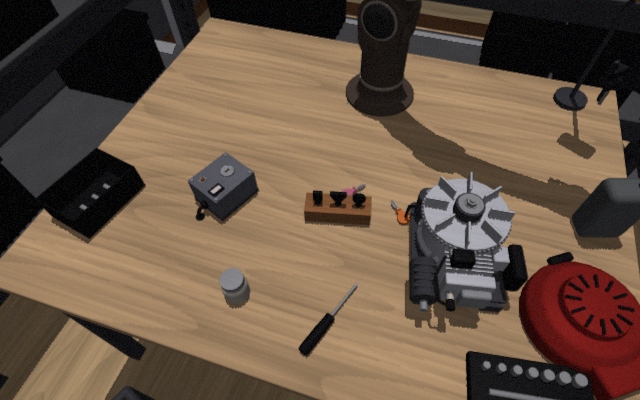

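View pics/top0.png

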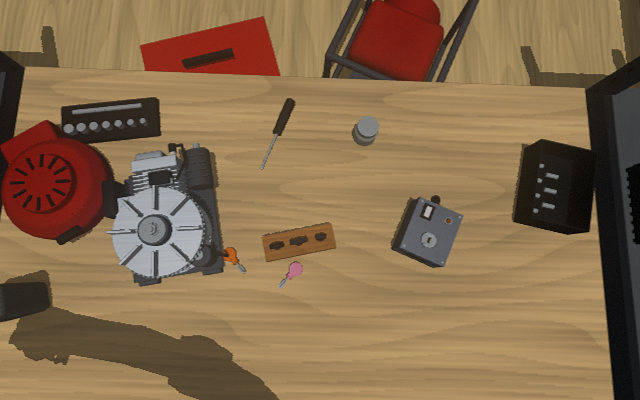

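Scene: box with switch at about (227,171), rack with three keys at (317..359,198), flywheel at (467,207). The pink (352,191) and orange (400,212) keys lie on the bench as decoys. Enlarged crops next.

```bash
cat > h.py <<'E'
import numpy as np, cv2
from rig import sensors, vision
def ray(n,u,v,z):
    "world point at height z seen at pixel u,v"
    m=vision.camera_model(n);E=np.array(m["extrinsics"])
    d=E[:3,:3]@[(u-m["cx"])/m["fx"],(v-m["cy"])/m["fy"],1]
    return E[:3,3]+d*(z-E[2,3])/d[2]
def proj(n,p):
    m=vision.camera_model(n);E=np.array(m["extrinsics"])
    c=E[:3,:3].T@(np.array(p)-E[:3,3]); return np.array([m["fx"]*c[0]/c[2]+m["cx"],m["fy"]*c[1]/c[2]+m["cy"]])
def crop(img,x,y,w,h,k):
    o=cv2.resize(img[y:y+h,x:x+w],None,fx=k,fy=k,interpolation=cv2.INTER_CUBIC)
    for i in range(0,w,10):
        cv2.line(o,(i*k,0),(i*k,6 if i%50 else 14),(0,255,0),1)
    for i in range(0,h,10):
        cv2.line(o,(0,i*k),(6 if i%50 else 14,i*k),(0,255,0),1)
    cv2.putText(o,f"{x},{y} x{k}",(16,24),0,.4,(0,255,255),1)
    return o
E
python3 - <<'E'
from h import *
t=cv2.imread("pics/top0.png");s=cv2.imread("pics/scene0.png")
a=np.hstack([crop(t,260,215,80,50,5),crop(s,300,180,80,50,5)])
b=np.hstack([crop(t,390,190,80,80,5),crop(t,100,170,130,130,3)[:390]])
w=800; b=np.vstack([b[:350] if 0 else b[:350]]) 
b=np.hstack([b,np.zeros((b.shape[0],w-b.shape[1],3),np.uint8)]) if b.shape[1]<w else b[:,:w]
cv2.imwrite("pics/c1.png",np.vstack([a,b]))
E
```

```text
Traceback (most recent call last):
ValueError: all the input array dimensions except for the concatenation axis must match exactly, but along dimension 0, the array at index 0 has size 400 and the array at index 1 has size 390
```

Run:
```python
from h import *
t=cv2.imread("pics/top0.png");s=cv2.imread("pics/scene0.png")
a=np.hstack([crop(t,260,215,80,50,5),crop(s,300,180,80,50,5)])
b=np.hstack([crop(t,390,192,80,70,5),crop(t,102,170,133,116,3)[:350-2+2]])
c=np.zeros((350,800,3),np.uint8);c[:b.shape[0],:b.shape[1]]=b[:, :800] if b.shape[0]<=350 else 0
cv2.imwrite("pics/c1.png",np.vstack([a,c]))
```

```text
Traceback (most recent call last):
ValueError: all the input array dimensions except for the concatenation axis must match exactly, but along dimension 0, the array at index 0 has size 350 and the array at index 1 has size 348
```

```bash
cat >> h.py <<'E'
def mosaic(fn,*tiles,W=800,H=600):
    "tiles: (image, left, top) placed on one canvas"
    c=np.zeros((H,W,3),np.uint8)
    for im,x,y in tiles:
        im=im[:H-y,:W-x]; c[y:y+im.shape[0],x:x+im.shape[1]]=im
    cv2.imwrite(fn,c)
E
python3 - <<'E'
from h import *
t=cv2.imread("pics/top0.png");s=cv2.imread("pics/scene0.png")
mosaic("pics/c1.png",(crop(t,260,215,80,50,5),0,0),(crop(s,300,180,80,50,5),400,0),(crop(t,390,192,80,70,5),0,250),(crop(t,102,170,133,116,3),400,250))
E
```

```text
(no output)
```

View pics/c1.png

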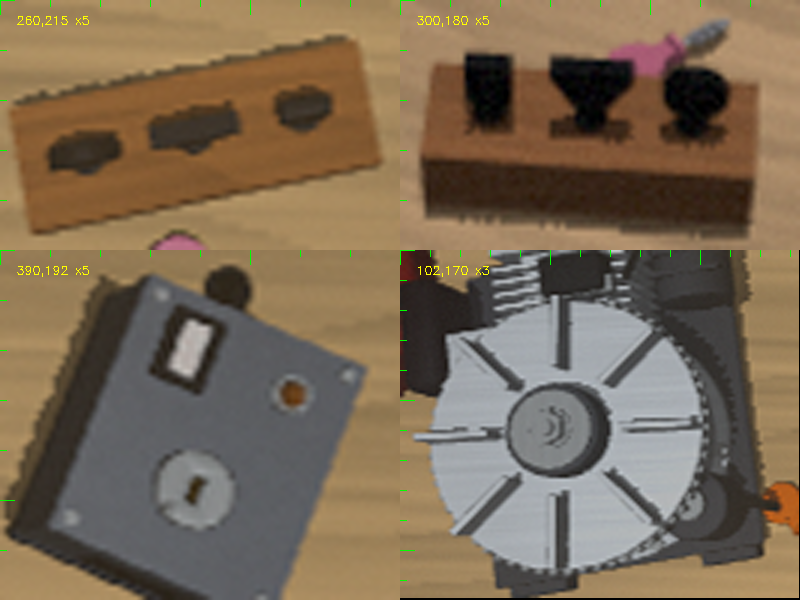

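The round head is the right one in the scene view (359,199) and the left one in the top view (277,245). The rectangular head is at (317,198) and the triangular one at (338,198). Only the round one fits; pink (352,191) and orange (400,212) are decoys. Now the poses.

Run:
```python
from h import *
from scipy.optimize import least_squares
# rack
P=[(10,103),(352,38),(383,163),(35,233)]
R=[ray("top",260+x/5,215+y/5,.045)[:2] for x,y in P]
c=np.mean(R,0);d=(R[0]+R[3]-R[1]-R[2])/2;e=(R[0]+R[1]-R[2]-R[3])/2
print("rack c",c,"len",np.linalg.norm(d),np.linalg.norm(e),"yaw of y axis -90",np.degrees(np.arctan2(d[1],d[0]))-90, "x:",np.degrees(np.arctan2(e[1],e[0])))
print("slots",c+d/np.linalg.norm(d)*.052)
print("round head scene",ray("scene",359,198.5,.073)," top",ray("top",277,244,.085))
# box
B=[(150,275),(365,370),(50,525)]
X=[ray("top",390+x/5,192+(y-250)/5,.08)[:2] for x,y in B]
for i in(1,2):
    v=X[i]-X[0];print("box",np.linalg.norm(v),np.degrees(np.arctan2(v[1],v[0])))
print("switch top",ray("top",390+196/5,192+238/5,.084)," scene",ray("scene",227,171,.084))
# flywheel
F=[(705,424,),(562,297),(415,436),(562,567),(660,337),(458,338),(455,532),(660,524)]
U=np.array([(102+(x-400)/3,170+(y-250)/3) for x,y in F])
def pr(p):
    w=[]
    for u in U:
        best=min(((np.hypot(*(proj("top",[p[0]+.094*np.cos(p[2]+k*np.pi/4),p[1]+.094*np.sin(p[2]+k*np.pi/4),.178])-u)),k) for k in range(8)))
        k=best[1];w+=list(proj("top",[p[0]+.094*np.cos(p[2]+k*np.pi/4),p[1]+.094*np.sin(p[2]+k*np.pi/4),.178])-u)
    return w
r=least_squares(pr,[*ray("top",153.7,229,.196)[:2],0]);print("wheel",r.x,np.degrees(r.x[2]),np.round(r.fun,1))
print("nut",ray("top",153.7,229,.196),ray("scene",470,203,.196))
```

```text
rack c [0.5074791 0.0080047] len 0.16677253153948968 0.061816285372393295 yaw of y axis -90 12.762223097467995 x: 14.424569023268457
slots [0.49599201 0.05872005]
round head scene [0.49432698 0.06146074 0.073     ]  top [0.49837484 0.05769637 0.085     ]
box 0.10880421538179127 -112.60789603865139
box 0.1278223444076163 157.78596401387205
switch top [ 0.51898392 -0.29115342  0.084     ]  scene [ 0.51996486 -0.28607793  0.084     ]
wheel [0.51386573 0.30094805 0.07909541] 4.531833278637306 [-2.  -0.   0.1 -0.6  1.6  0.4 -1.5  1.3 -0.5 -2.3  2.   0.3  1.   0.8
 -0.6  0.1]
nut [0.51465675 0.29783663 0.196     ] [0.52468859 0.30325381 0.196     ]
```

Request:
jog_arm --jaw '[1, 1, 1, 1, 1, 1, 1, 1]' --pt "-0.05 -0.014 0" --pt "-0.1 -0.029 0" --pt "-0.15 -0.043 0" --pt "-0.2 -0.058 0" --pt "-0.25 -0.072 0" --pt "-0.3 -0.087 0" --pt "-0.35 -0.101 0" --pt "-0.398 -0.115 0" --turn '[8, 16, 24, 32, 40, 48, 56, 59]' --squeeze 60

```text
clock: 1.1
tcp_pos: [0.5355, 0.3628, 0.2304]
ee_rot: [-3.14, 0.002, 1.799]
wrist_force: [1.2, 1.0, -0.1]
width: -0.001
```

Run:
```python
from h import *
s=vision.snapshot("scene")[:,:,::-1];t=vision.snapshot("top")[:,:,::-1]
st=sensors.get_state();print(st["tcp_pos"],st["ee_rot"],st["width"],st["q"])
print("tcp px",proj("scene",st["tcp_pos"]),proj("top",st["tcp_pos"]))
t0=cv2.imread("pics/top0.png")
mosaic("pics/c2.png",(crop(s,400,120,133,150,3),0,0),(crop(t,102,170,133,110,3),400,0),(crop(t0,417,227,25,25,10),400,340),(crop(s,215,155,25,30,8),0,450))
```

```text
[0.53949032 0.35793507 0.23040544] [3.14051931 0.00529672 1.79226492] -0.0007251993306461983 [-0.88973823  0.45987148  0.3256155   1.55530253 -0.15015765  1.15269502
 -0.31298112]
tcp px [502.01744815 205.44715209] [117.06627677 213.47394192]
```

View pics/c2.png

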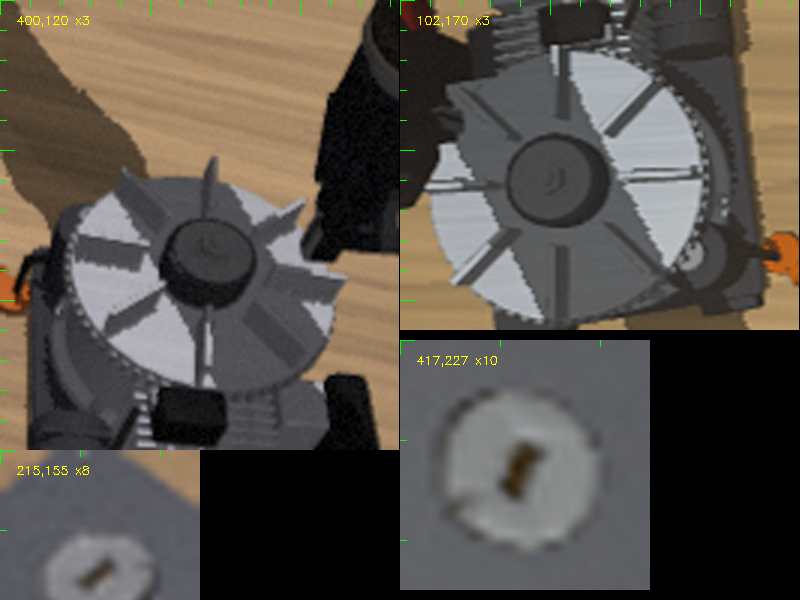

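Run:
```python
from h import *
from scipy.optimize import least_squares
def fit(cam,U):
    U=np.array(U)
    def pr(p):
        w=[]
        for u in U:
            c=[proj(cam,[p[0]+.094*np.cos(p[2]+k*np.pi/4),p[1]+.094*np.sin(p[2]+k*np.pi/4),.178])-u for k in range(8)]
            w+=list(min(c,key=np.linalg.norm))
        return w
    r=least_squares(pr,[.518,.3,.08]);print(cam,r.x.round(4),np.degrees(r.x[2]).round(1),np.round(r.fun,1))
fit("scene",[(400+x/3,120+y/3) for x,y in [(212,157),(123,170),(77,237),(105,330),(205,385),(345,278),(303,203)]])
for c,u in(("scene",(470,201)),("top",(102+153/3,170+180/3))): print(ray(c,*u,.196))
print(proj("scene",[.514,.301,.18]),proj("scene",[.52,.301,.18]))
print("bezel top",ray("top",417+12.2,227+12.8,.084),"scene",ray("scene",215+97/8,155+125/8,.084))
for cam,a,b in(("top",(417+11.2,227+14.8),(417+13.3,227+11.0)),("scene",(215+82/8,155+132/8),(215+115/8,155+117/8))):
    v=ray(cam,*b,.084)-ray(cam,*a,.084);print(cam,np.degrees(np.arctan2(v[1],v[0])),np.linalg.norm(v))
```

```text
scene [0.5216 0.3071 0.0988] 5.7 [-0.5  1.6 -1.2  1.9 -0.4  0.9  1.3 -2.4  0.7 -3.6  0.2  2.1 -0.3  0.5]
[0.51944249 0.3026708  0.196     ]
[0.5126178  0.29902955 0.196     ]
[467.39326942 203.21831351] [467.06671496 205.39569106]
bezel top [ 0.51852491 -0.29114355  0.084     ] scene [ 0.5187159  -0.28632589  0.084     ]
top -29.67374804751115 0.010205471214875028
scene 140.40847764174148 0.011657705326313812
```

Request:
jog_arm --jaw '[1, 1, 1, 1, 1, 1, 1, 1]' --pt "0.008 -0.001 0.0" --pt "0.008 -0.001 0.02" --pt "0.008 -0.001 0.04" --pt "0.008 -0.001 0.05" --pt "0.008 -0.001 0.06" --pt "0.008 -0.001 0.069" --pt "0.008 -0.001 0.069" --pt "0.008 -0.001 0.069" --turn '[0, 0, 0, 0, 0, 0, 0, 0]'

```text
clock: 2.2
tcp_pos: [0.5372, 0.3652, 0.1618]
ee_rot: [3.14, 0.005, 1.792]
wrist_force: [-0.4, 0.1, -0.5]
width: 0.001
```

```bash
cat > circ.py <<'E'
from h import *
import sys
# print offsets in tool axes for points on the wheel circle at given world angles (deg)
c=np.array([.517,.302]);r=.067
st=sensors.get_state();p=st["tcp_pos"];psi=st["ee_rot"][2]
d=p[:2]-c;print("clock",st["clock"],p.round(4),"psi",np.degrees(psi).round(1),"r",np.hypot(*d).round(4),"ang",np.degrees(np.arctan2(d[1],d[0])).round(1),"F",st["wrist_force"].round(1))
for a in eval(sys.argv[1]):
    w=c+r*np.array([np.cos(np.radians(a)),np.sin(np.radians(a))])-p[:2]
    print(a,np.round([w@[np.cos(psi),np.sin(psi)],w@[np.sin(psi),-np.cos(psi)],p[2]-.161],3).tolist())
E
python3 circ.py "range(64,-80,-16)"
```

```text
clock 2.2 [0.5372 0.3652 0.1618] psi 102.7 r 0.0664 ang 72.3 F [-0.4  0.1 -0.5]
64 [-0.005, 0.008, 0.001]
48 [-0.019, 0.021, 0.001]
32 [-0.035, 0.03, 0.001]
16 [-0.053, 0.033, 0.001]
0 [-0.072, 0.032, 0.001]
-16 [-0.089, 0.025, 0.001]
-32 [-0.104, 0.014, 0.001]
-48 [-0.116, -0.001, 0.001]
-64 [-0.122, -0.018, 0.001]
```

Request:
jog_arm --jaw '[1, 1, 1, 1, 1, 1, 1, 1]' --pt "-0.005 0.008 0.001" --pt "-0.019 0.021 0.001" --pt "-0.035 0.03 0.001" --pt "-0.053 0.033 0.001" --pt "-0.072 0.032 0.001" --pt "-0.089 0.025 0.001" --pt "-0.104 0.014 0.001" --pt "-0.116 -0.001 0.001" --turn '[0, 0, 0, 0, 0, 0, 0, 0]'

```text
clock: 3.2
tcp_pos: [0.563, 0.2537, 0.1625]
ee_rot: [3.136, 0.002, 1.793]
wrist_force: [2.3, 6.5, 1.0]
width: 0.0
```

```bash
python3 circ.py "range(-64,-200,-16)"
```

```text
clock 3.2 [0.563  0.2537 0.1625] psi 102.7 r 0.0667 ang -46.4 F [2.3 6.5 1. ]
-64 [-0.008, -0.019, 0.002]
-80 [-0.01, -0.037, 0.002]
-96 [-0.006, -0.056, 0.002]
-112 [0.002, -0.072, 0.002]
-128 [0.015, -0.086, 0.002]
-144 [0.031, -0.096, 0.002]
-160 [0.049, -0.101, 0.002]
-176 [0.067, -0.1, 0.002]
-192 [0.085, -0.095, 0.002]
```

Request:
jog_arm --jaw '[1, 1, 1, 1, 1, 1, 1, 1]' --pt "-0.008 -0.019 0.002" --pt "-0.01 -0.037 0.002" --pt "-0.006 -0.056 0.002" --pt "0.002 -0.072 0.002" --pt "0.015 -0.086 0.002" --pt "0.031 -0.096 0.002" --pt "0.049 -0.101 0.002" --pt "0.067 -0.1 0.002" --turn '[0, 0, 0, 0, 0, 0, 0, 0]'

```text
clock: 4.2
tcp_pos: [0.4529, 0.2953, 0.161]
ee_rot: [3.133, 0.004, 1.79]
wrist_force: [5.2, -7.7, 2.5]
width: 0.001
```

```bash
python3 circ.py "range(-192,-330,-16)"
```

```text
clock 4.2 [0.4529 0.2953 0.161 ] psi 102.6 r 0.0645 ang -174.0 F [ 5.2 -7.7  2.5]
-192 [0.02, 0.003, -0.0]
-208 [0.036, 0.013, -0.0]
-224 [0.049, 0.027, -0.0]
-240 [0.057, 0.044, -0.0]
-256 [0.06, 0.062, -0.0]
-272 [0.057, 0.081, -0.0]
-288 [0.05, 0.098, -0.0]
-304 [0.039, 0.113, -0.0]
-320 [0.023, 0.124, -0.0]
```

Request:
jog_arm --jaw '[1, 1, 1, 1, 1, 1, 1, 1]' --pt "0.02 0.003 0" --pt "0.036 0.013 0" --pt "0.049 0.027 0" --pt "0.057 0.044 0" --pt "0.06 0.062 0" --pt "0.057 0.081 0" --pt "0.05 0.098 0" --pt "0.039 0.113 0" --turn '[0, 0, 0, 0, 0, 0, 0, 0]'

```text
clock: 5.2
tcp_pos: [0.5528, 0.3587, 0.1609]
ee_rot: [3.138, 0.003, 1.792]
wrist_force: [-6.9, 2.7, -1.9]
width: 0.002
```

```bash
python3 circ.py "range(-300,-330,-4)"
python3 - <<'E'
from h import *
s=vision.snapshot("scene")[:,:,::-1];t=vision.snapshot("top")[:,:,::-1]
mosaic("pics/c3.png",(crop(s,400,140,133,120,3),0,0),(crop(t,102,170,133,116,3),400,0),H=360)
E
```

```text
clock 5.2 [0.5528 0.3587 0.1609] psi 102.7 r 0.067 ang 57.7 F [-6.9  2.7 -1.9]
-300 [0.002, -0.002, -0.0]
-304 [-0.001, 0.001, -0.0]
-308 [-0.005, 0.004, -0.0]
-312 [-0.009, 0.007, -0.0]
-316 [-0.013, 0.01, -0.0]
-320 [-0.017, 0.012, -0.0]
-324 [-0.021, 0.014, -0.0]
-328 [-0.025, 0.016, -0.0]
```

View pics/c3.png

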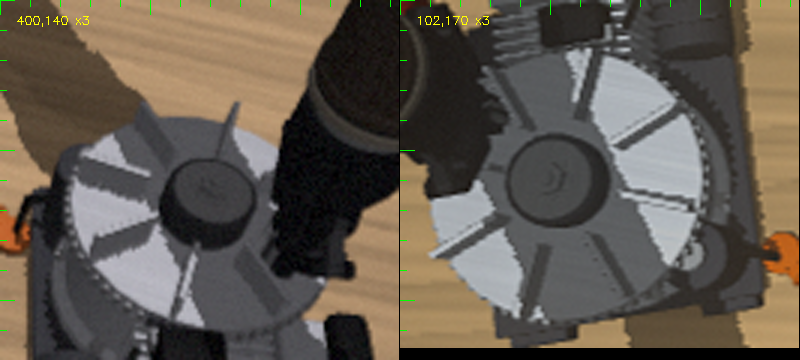

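Request:
jog_arm --jaw '[1, 1, 1, 1, 0.6, 0.3, 0.3, 0.3]' --pt "0.003 -0.002 -0.005" --pt "0.003 -0.002 -0.05" --pt "-0.02 -0.01 -0.09" --pt "-0.075 -0.032 -0.09" --pt "-0.13 -0.056 -0.09" --pt "-0.185 -0.08 -0.09" --pt "-0.235 -0.102 -0.07" --pt "-0.28 -0.1215 -0.04" --turn '[0, 0, 0, 0, 0, 0, 0, 1]'

```text
clock: 6.3
tcp_pos: [0.4981, 0.0557, 0.2032]
ee_rot: [3.128, 0.004, 1.771]
wrist_force: [0.5, 0.2, -0.1]
width: 0.702
```

```bash
cat > off.py <<'E'
from h import *
import sys
st=sensors.get_state();p=st["tcp_pos"];psi=st["ee_rot"][2]
w=np.array(eval(sys.argv[1]))-p
print("clock",st["clock"].round(2),p.round(4),st["ee_rot"].round(4),"psi",np.degrees(psi).round(2),"w",st["width"].round(3),"F",st["wrist_force"].round(1),"M",st["moment"].round(2))
print("off",np.round([w[:2]@[np.cos(psi),np.sin(psi)],w[:2]@[np.sin(psi),-np.cos(psi)],-w[2]],4))
E
python3 off.py "[.496,.0595,.10]"
python3 - <<'E'
from h import *
s=vision.snapshot("scene")[:,:,::-1];t=vision.snapshot("top")[:,:,::-1]
cv2.imwrite("pics/s4.png",s);cv2.imwrite("pics/t4.png",t)
mosaic("pics/c4.png",(crop(s,310,130,80,90,5),0,0),(crop(t,240,200,80,75,5),400,0),(crop(t,102,190,133,75,3),400,375),H=600)
E
```

```text
Traceback (most recent call last):
  File "off.py", line 5, in <module>
    print("clock",st["clock"].round(2),p.round(4),st["ee_rot"].round(4),"psi",np.degrees(psi).round(2),"w",st["width"].round(3),"F",st["wrist_force"].round(1),"M",st["moment"].round(2))
                  ^^^^^^^^^^^^^^^^^
AttributeError: 'float' object has no attribute 'round'
```

View pics/c4.png

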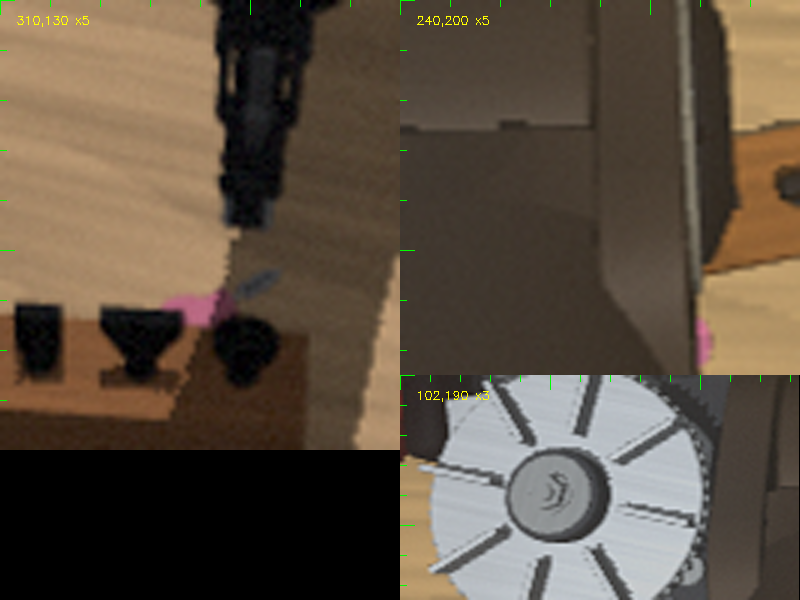

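```bash
sed -i 's/st\["clock"\].round(2)/round(st["clock"],2)/; s/st\["width"\].round(3)/round(float(st["width"]),3)/; s/np.degrees(psi).round(2)/round(np.degrees(psi),2)/' off.py
python3 off.py "[.496,.0595,.10]"
python3 - <<'E'
from h import *
st=sensors.get_state();p=st["tcp_pos"];psi=st["ee_rot"][2];y=np.array([np.sin(psi),-np.cos(psi),0])
print(proj("scene",p+y*.03+[0,0,.004]),proj("scene",p+y*.037+[0,0,.004]))
print(proj("scene",[.496,.0595,.073]), ray("scene",359.2,199.4,.073))
E
```

```text
clock 6.4 [0.4952 0.0515 0.2006] [3.1353 0.0057 1.7636] psi 101.05 w 0.693 F [-1.  -0.1  0.4] M [-0.04 -0.02  0.01]
off [0.0077 0.0023 0.1006]
[357.02467189 173.17081505] [356.78405794 175.63101614]
[358.0636714  198.82534622] [0.49685919 0.0626629  0.073     ]
```

Request:
jog_arm --jaw '[0.4, 0.4, 0.4, 0.4, 0.4, 0.4, 0.4, 0.4]' --pt "0.008 0.002 0.01" --pt "0.008 0.002 0.04" --pt "0.008 0.002 0.07" --pt "0.008 0.002 0.1" --pt "0.008 0.002 0.12" --pt "0.008 0.002 0.135" --pt "0.008 0.002 0.1456" --pt "0.008 0.002 0.1456" --turn '[-2, -2, -2, -2, -2, -2, -2, -2]'

```text
clock: 7.4
tcp_pos: [0.4965, 0.0595, 0.0546]
ee_rot: [3.136, 0.006, 1.799]
wrist_force: [-1.0, 0.4, -0.2]
width: 0.599
```

```bash
python3 - <<'E'
from h import *
s=vision.snapshot("scene")[:,:,::-1];t=vision.snapshot("top")[:,:,::-1]
mosaic("pics/c5.png",(crop(s,310,140,100,80,7),0,0),H=560,W=700)
E
python3 off.py "[.496,.060,.054]"
```

```text
clock 7.5 [0.4971 0.0593 0.0554] [3.1347 0.0058 1.7986] psi 103.05 w 0.599 F [-0.9 -0.3  0.8] M [-0.02 -0.01 -0.03]
off [ 0.001  -0.0009  0.0014]
```

View pics/c5.png

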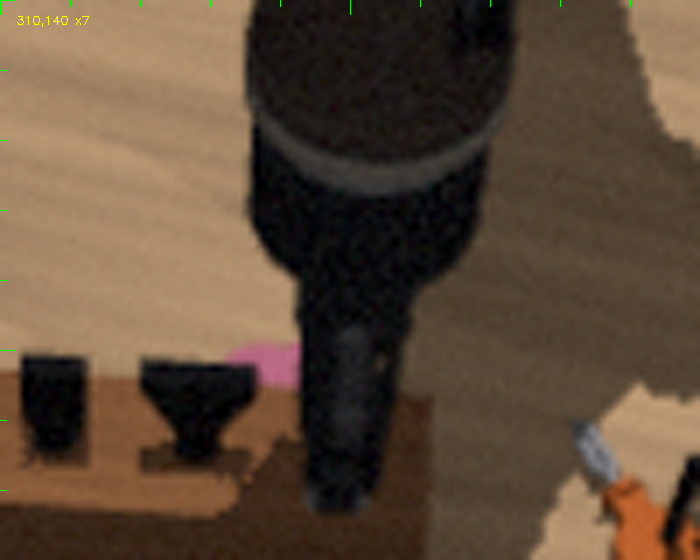

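Finger stands in front of the round head (359,~205), and the other two keys (318, 338) are clear. Closing.

Request:
jog_arm --jaw '[0.6, 0.75, 0.85, 0.9, 1, 1, 1, 1]' --pt "0.001 -0.001 0.001" --pt "0.001 -0.001 0.001" --pt "0.001 -0.001 0.001" --pt "0.001 -0.001 0.001" --pt "0.001 -0.001 0.001" --pt "0.001 -0.001 0.001" --pt "0.001 -0.001 0.001" --pt "0.001 -0.001 0.001" --turn '[0, 0, 0, 0, 0, 0, 0, 0]' --squeeze 80

```text
clock: 8.5
tcp_pos: [0.4952, 0.0599, 0.0545]
ee_rot: [3.136, 0.006, 1.799]
wrist_force: [-2.9, 0.0, 7.0]
width: 0.107
```

```bash
python3 off.py "[.5188,-.289,.20]"
```

```text
clock 8.5 [0.4952 0.0599 0.0545] [3.1359 0.0055 1.7985] psi 103.05 w 0.107 F [-2.9  0.   7. ] M [-0.11  0.83 -0.06]
off [-0.3452 -0.0558 -0.1455]
```

Request:
jog_arm --jaw '[1, 1, 1, 1, 1, 1, 1, 1]' --pt "0 0 -0.008" --pt "0 0 -0.018" --pt "0 0 -0.03" --pt "0 0 -0.042" --pt "0 0 -0.055" --pt "0 0 -0.08" --pt "0 0 -0.11" --pt "0 0 -0.12" --turn '[0, 0, 0, 0, 0, 0, 0, 0]'

```text
clock: 9.5
tcp_pos: [0.4953, 0.0605, 0.1766]
ee_rot: [3.133, 0.005, 1.799]
wrist_force: [0.9, 0.5, -0.3]
width: 0.107
```

```bash
python3 off.py "[.5188,-.289,.17]"
python3 - <<'E'
from h import *
from scipy import ndimage
t=cv2.imread("pics/top0.png");s=cv2.imread("pics/scene0.png")
for n,im,(u,v) in(("top",t,(429.2,239.8)),("scene",s,(227,171))):
    g=cv2.cvtColor(im,cv2.COLOR_BGR2GRAY).astype(float)
    x0,y0=int(u)-5,int(v)-4;w=g[y0:y0+10,x0:x0+11]
    print(n,x0,y0);print(w.astype(int))
E
```

```text
clock 9.5 [0.4953 0.0605 0.1766] [3.1328 0.0051 1.7985] psi 103.05 w 0.107 F [ 0.9  0.5 -0.3] M [-0.03 -0.02 -0.02]
off [-0.3458 -0.0561  0.0066]
top 424 235
[[134 136 133 134 144 145 143 137 135 133 117]
 [136 134 134 135 141 150 153 148 146 142 137]
 [136 135 133 131 108  76 103 127 139 138 139]
 [136 135 131 117  76  47  56 100 138 136 139]
 [135 134 134 113  44  48  91 133 138 139 138]
 [136 132 126  92  47  65 111 140 136 139 138]
 [135 137 117  51  46  87 126 136 138 140 138]
 [118 125 125  96  53  98 137 135 138 139 140]
 [116 131 131 129 119 118 136 136 139 139 141]
 [131 142 138 135 131 131 134 139 140 140 135]]
scene 222 167
[[111 136 131 134 135 132 123 130 130 132 122]
 [136 132 132 135 131 111  95 126 128 125 123]
 [132 133 133 129 117  75  58  99 129 121 115]
 [129 131 121 108  68  61  89 107 126 126 127]
 [128 124 102  67  61 102 131 125 126 125 124]
 [130 128 122  99 103 130 126 130 126 131 117]
 [128 126 127 128 126 127 127 130 135 125  87]
 [118 123 126 129 126 128 127 126 123  92  64]
 [ 84  89 115 121 118 114 116  90  62  69  84]
 [ 82  70  80  84  63  69  84  64  69  88  90]]
```

Run:
```python
from h import *
t=cv2.imread("pics/top0.png");s=cv2.imread("pics/scene0.png")
for n,im,(x0,y0,x1,y1) in(("top",t,(426,236,431,243)),("scene",s,(223,167,230,172))):
  for z in(.084,.082,.08):
    g=cv2.cvtColor(im,cv2.COLOR_BGR2GRAY).astype(float)
    P=[];W=[]
    for y in range(y0,y1+1):
        for x in range(x0,x1+1):
            d=125-g[y,x]
            if d>0: P.append(ray(n,x,y,z)[:2]);W.append(d)
    P=np.array(P);W=np.array(W);c=W@P/W.sum();C=np.cov(P.T,aweights=W);ev,V=np.linalg.eigh(C)
    print(n,z,c.round(4),np.degrees(np.arctan2(V[1,1],V[0,1])).round(1)%180,np.sqrt(12*ev).round(4))
```

```text
top 0.084 [ 0.519  -0.2895] 155.1 [0.0066 0.0139]
top 0.082 [ 0.5191 -0.2901] 155.1 [0.0067 0.014 ]
top 0.08 [ 0.5193 -0.2907] 155.1 [0.0067 0.014 ]
scene 0.084 [ 0.5173 -0.2884] 160.7 [0.0079 0.0154]
scene 0.082 [ 0.5159 -0.2896] 160.7 [0.0079 0.0154]
scene 0.08 [ 0.5145 -0.2907] 160.7 [0.0079 0.0154]
```

Request:
jog_arm --jaw '[1, 1, 1, 1, 1, 1, 1, 1]' --pt "-0.04 -0.006 0" --pt "-0.09 -0.014 0" --pt "-0.14 -0.022 0" --pt "-0.19 -0.031 0" --pt "-0.24 -0.039 0" --pt "-0.29 -0.047 0" --pt "-0.33 -0.053 0.006" --pt "-0.346 -0.056 0.006" --turn '[-7, -14, -21, -28, -35, -42, -49, -54.7]'

```text
clock: 10.5
tcp_pos: [0.5178, -0.292, 0.1708]
ee_rot: [-3.141, 0.009, 2.754]
wrist_force: [-0.3, 0.3, -0.4]
width: 0.108
```

```bash
python3 off.py "[.5186,-.289,.145]"
```

```text
clock 10.5 [ 0.5178 -0.292   0.1708] [-3.1413  0.0088  2.7535] psi 157.77 w 0.108 F [-0.3  0.3 -0.4] M [-0.    0.02 -0.05]
off [0.0004 0.0031 0.0258]
```

Request:
jog_arm --jaw '[1, 1, 1, 1, 1, 1, 1, 1]' --pt "0 0.003 0.005" --pt "0 0.003 0.015" --pt "0 0.003 0.02" --pt "0 0.003 0.026" --pt "0 0.003 0.031" --pt "0 0.003 0.031" --pt "0 0.003 0.031" --pt "0 0.003 0.031" --turn '[0, 0, 0, 0, 0, 0, 0, 0]'

```text
clock: 11.5
tcp_pos: [0.5192, -0.2895, 0.1401]
ee_rot: [-3.141, 0.009, 2.753]
wrist_force: [-0.1, 0.8, -0.8]
width: 0.102
```

```bash
python3 off.py "[.5186,-.289,.14]"
python3 - <<'E'
from h import *
s=vision.snapshot("scene")[:,:,::-1];t=vision.snapshot("top")[:,:,::-1]
p=sensors.get_state()["tcp_pos"]
for d in(0,.0095,.0435): print("z",d,proj("scene",p-[0,0,d]),proj("top",p-[0,0,d]))
print("keyway",proj("scene",[.5186,-.289,.084]),proj("top",[.5186,-.289,.084]))
mosaic("pics/c6.png",(crop(s,195,130,60,60,9),0,0),(crop(t,400,200,50,75,5),545,0),H=540)
E
```

```text
clock 11.5 [ 0.5192 -0.2895  0.1401] [-3.1413  0.0092  2.7533] psi 157.75 w 0.102 F [-0.1  0.8 -0.8] M [ 0.05  0.02 -0.01]
off [0.0008 0.0002 0.0001]
z 0 [221.19929047 155.85218695] [436.35214805 237.70508724]
z 0.0095 [222.0305783  158.42457455] [434.95045707 238.02101302]
z 0.0435 [224.90428906 167.31715982] [430.16625899 239.09931881]
keyway [226.20830032 170.35440277] [428.27335982 239.73894449]
```

View pics/c6.png

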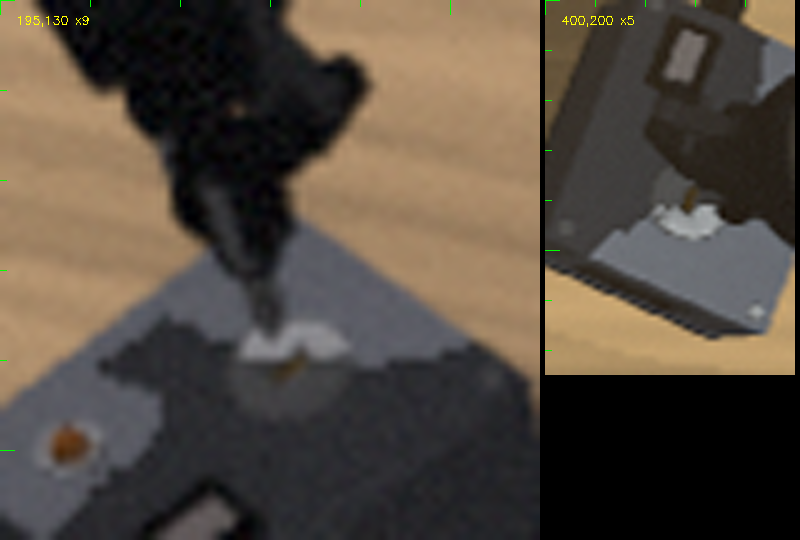

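Blade tip at scene (225.2,167.2) matches its prediction, and the keyway is at (227,170.7), so I am aligned within about 2 mm. The dish will take that up. Descend gently.

Request:
jog_arm --jaw '[1, 1, 1, 1, 1, 1, 1, 1]' --pt "0.001 0.0005 0.004" --pt "0.001 0.0005 0.008" --pt "0.001 0.0005 0.011" --pt "0.001 0.0005 0.014" --pt "0.001 0.0005 0.017" --pt "0.001 0.0005 0.02" --pt "0.001 0.0005 0.022" --pt "0.001 0.0005 0.022" --turn '[0, 0, 0, 0, 0, 0, 0, 0]'

```text
clock: 12.6
tcp_pos: [0.5186, -0.2887, 0.1179]
ee_rot: [-3.141, 0.009, 2.753]
wrist_force: [-0.2, 0.4, -0.6]
width: 0.102
```

```bash
python3 off.py "[.5186,-.289,.0935]"
```

```text
clock 12.6 [ 0.5186 -0.2887  0.1179] [-3.1413  0.0089  2.7534] psi 157.76 w 0.102 F [-0.2  0.4 -0.6] M [-0.03  0.04  0.04]
off [-0.0001 -0.0003  0.0244]
```

Request:
jog_arm --jaw '[1, 1, 1, 1, 1, 1, 1, 1]' --pt "0 0 0.002" --pt "0 0 0.004" --pt "0 0 0.006" --pt "0 0 0.008" --pt "0 0 0.009" --pt "0 0 0.01" --pt "0 0 0.011" --pt "0 0 0.012" --turn '[0, 0, 3, -3, 3, -3, 3, 0]'

```text
clock: 13.6
tcp_pos: [0.5192, -0.2891, 0.1077]
ee_rot: [-3.142, 0.011, 2.753]
wrist_force: [-5.0, 2.5, 17.4]
width: 0.104
```

```bash
python3 off.py "[.5186,-.289,.0935]"
```

```text
clock 13.6 [ 0.5192 -0.2891  0.1077] [-3.1415  0.0105  2.7528] psi 157.73 w 0.104 F [-5.   2.5 17.4] M [0.54 1.18 0.  ]
off [ 0.0006 -0.0001  0.0142]
```

Request:
jog_arm --jaw '[1, 1, 1, 1, 1, 1, 1, 1]' --pt "0.0007 0 0.002" --pt "0.0007 0 0.003" --pt "0.0007 0 0.004" --pt "0.0007 0 0.005" --pt "0.0007 0 0.006" --pt "0.0007 0 0.007" --pt "0.0007 0 0.008" --pt "0.0007 0 0.009" --turn '[4, -4, 4, -4, 4, -4, 4, 0]' --squeeze 110

```text
clock: 14.6
tcp_pos: [0.5188, -0.2894, 0.1001]
ee_rot: [-3.141, 0.012, 2.752]
wrist_force: [-4.0, 1.1, 15.1]
width: 0.103
```

```bash
python3 off.py "[.5186,-.289,.0935]"
```

```text
clock 14.6 [ 0.5188 -0.2894  0.1001] [-3.1414  0.0117  2.7517] psi 157.66 w 0.103 F [-4.   1.1 15.1] M [0.34 1.25 0.02]
off [0.0003 0.0003 0.0066]
```

Progressing. 6.6 mm left to home.

Request:
jog_arm --jaw '[1, 1, 1, 1, 1, 1, 1, 1]' --pt "0.0005 0 0.002" --pt "0.0005 0 0.003" --pt "0.0005 0 0.004" --pt "0.0005 0 0.005" --pt "0.0005 0 0.006" --pt "0.0005 0 0.007" --pt "0.0005 0 0.008" --pt "0.0005 0 0.009" --turn '[4, -4, 4, -4, 4, -4, 4, 0]'

```text
clock: 15.6
tcp_pos: [0.5189, -0.2897, 0.0935]
ee_rot: [3.141, 0.013, 2.751]
wrist_force: [-7.5, 3.3, 25.5]
width: 0.102
```

```bash
python3 off.py "[.5186,-.289,.0935]"
```

```text
clock 15.6 [ 0.5189 -0.2897  0.0935] [3.1413 0.0135 2.7507] psi 157.6 w 0.102 F [-7.5  3.3 25.5] M [ 0.9   1.82 -0.14]
off [ 0.0006  0.0006 -0.    ]
```

Request:
jog_arm --jaw '[1, 1, 1, 1, 1, 1, 1, 1]' --pt "0.0005 0 0.002" --pt "0.0005 0 0.003" --pt "0.0005 0 0.0035" --pt "0.0005 0 0.0035" --pt "0.0005 0 0.0035" --pt "0.0005 0 0.0035" --pt "0.0005 0 0.0035" --pt "0.0005 0 0.0035" --turn '[4, -4, 4, -4, 4, -4, 0, 0]'

```text
clock: 16.6
tcp_pos: [0.519, -0.2897, 0.0934]
ee_rot: [3.14, 0.015, 2.75]
wrist_force: [-9.1, 5.4, 30.8]
width: 0.107
```

```bash
python3 off.py "[.5186,-.289,.0935]"
python3 - <<'E'
from h import *
s=vision.snapshot("scene")[:,:,::-1];t=vision.snapshot("top")[:,:,::-1]
cv2.imwrite("pics/s7.png",s)
mosaic("pics/c7.png",(crop(s,195,130,60,60,10),0,0),H=600,W=600)
p=sensors.get_state()["tcp_pos"];print(proj("scene",p),proj("scene",[p[0],p[1],.084]))
E
```

```text
clock 16.6 [ 0.519  -0.2897  0.0934] [3.14   0.0155 2.7497] psi 157.54 w 0.107 F [-9.1  5.4 30.8] M [1.35 2.07 0.08]
off [ 0.0006  0.0005 -0.0001]
[225.11811173 168.03184784] [225.88317147 170.39890802]
```

View pics/c7.png

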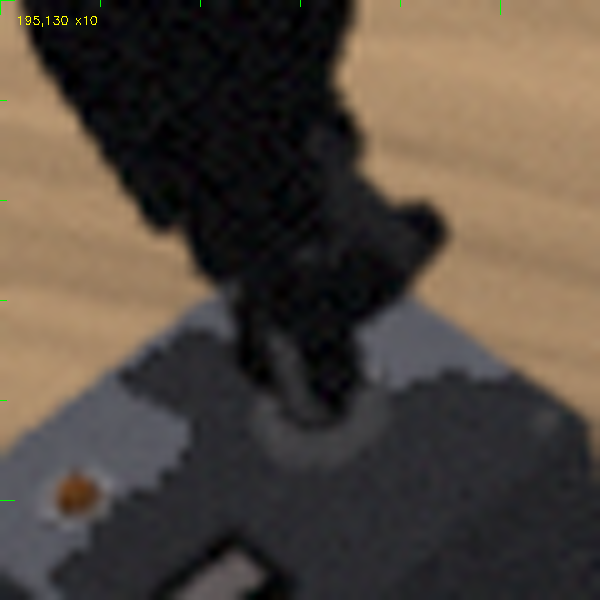

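Hard stop at the TCP height predicted for home (0.0935): 3.5 mm more commanded gave 0.1 mm, and the picture shows the fingertips just over the bezel at (226,170). Now turn in steps, with light pressure.

Request:
jog_arm --jaw '[1, 1, 1, 1, 1, 1, 1, 1]' --pt "0.0008 0 0.001" --pt "0.0008 0 0.001" --pt "0.0008 0 0.001" --pt "0.0008 0 0.001" --pt "0.0008 0 0.001" --pt "0.0008 0 0.001" --pt "0.0008 0 0.001" --pt "0.0008 0 0.001" --turn '[3, 6, 10, 14, 18, 22, 26, 30]'

```text
clock: 17.7
tcp_pos: [0.5185, -0.29, 0.0936]
ee_rot: [3.132, 0.014, 2.225]
wrist_force: [-2.7, 0.4, 9.6]
width: 0.102
```

```bash
python3 off.py "[.5186,-.289,.0935]"; python3 -c "from rig import sensors;print(sensors.get_state()['q'].round(2))"
```

```text
clock 17.7 [ 0.5185 -0.29    0.0936] [3.1319 0.0138 2.2245] psi 127.46 w 0.102 F [-2.7  0.4  9.6] M [0.11 0.74 0.11]
off [0.0007 0.0007 0.0001]
[ 0.1   0.53  0.45  1.85 -0.31  0.82  1.36]
```

Request:
jog_arm --jaw '[1, 1, 1, 1, 1, 1, 1, 1]' --pt "0 0 0.001" --pt "0 0 0.001" --pt "0 0 0.001" --pt "0 0 0.001" --pt "0 0 0.001" --pt "0 0 0.001" --pt "0 0 0.001" --pt "0 0 0.001" --turn '[5, 11, 17, 23, 29, 35, 41, 47]'

```text
clock: 18.7
tcp_pos: [0.518, -0.2904, 0.0936]
ee_rot: [3.125, 0.002, 1.401]
wrist_force: [-4.3, 1.3, 11.1]
width: 0.1
```

```bash
python3 off.py "[.5186,-.289,.0935]"
```

```text
clock 18.7 [ 0.518  -0.2904  0.0936] [3.1252e+00 2.1000e-03 1.4009e+00] psi 80.27 w 0.1 F [-4.3  1.3 11.1] M [0.23 1.35 0.13]
off [0.0015 0.0004 0.0001]
```

Request:
jog_arm --jaw '[1, 1, 1, 1, 1, 1, 1, 1]' --pt "0 0 0.001" --pt "0 0 0.001" --pt "0 0 0.001" --pt "0 0 0.001" --pt "0 0 0.001" --pt "0 0 0.001" --pt "0 0 0.001" --pt "0 0 0.001" --turn '[4, 8, 12, 15, 18, 20, 22, 22]'

```text
clock: 19.7
tcp_pos: [0.5174, -0.2904, 0.0936]
ee_rot: [3.126, -0.005, 1.017]
wrist_force: [-5.1, 3.1, 12.8]
width: 0.099
```

```bash
python3 off.py "[.5186,-.289,.0935]"
```

```text
clock 19.7 [ 0.5174 -0.2904  0.0936] [ 3.1264 -0.0047  1.0168] psi 58.26 w 0.099 F [-5.1  3.1 12.8] M [0.55 1.41 0.12]
off [0.0018 0.0002 0.0001]
```

Request:
jog_arm --jaw '[1, 1, 1, 1, 1, 1, 1, 1]' --pt "0 0 0.001" --pt "0 0 0.001" --pt "0 0 0.001" --pt "0 0 0.001" --pt "0 0 0.001" --pt "0 0 0.001" --pt "0 0 0.001" --pt "0 0 0.001" --turn '[1, 2, 3, 4, 5, 6, 6, 6]'

```text
clock: 20.7
tcp_pos: [0.5174, -0.2904, 0.0936]
ee_rot: [3.127, -0.007, 0.913]
wrist_force: [-4.7, 2.5, 11.9]
width: 0.099
```

```bash
python3 off.py "[.5186,-.289,.0935]"
```

```text
clock 20.7 [ 0.5174 -0.2904  0.0936] [ 3.1273 -0.007   0.913 ] psi 52.31 w 0.099 F [-4.7  2.5 11.9] M [0.57 1.12 0.31]
off [0.0018 0.0002 0.0001]
```

Request:
jog_arm --jaw '[1, 1, 1, 1, 1, 1, 1, 1]' --pt "0 0 0.001" --pt "0 0 0.001" --pt "0 0 0.001" --pt "0 0 0.001" --pt "0 0 0.001" --pt "0 0 0.001" --pt "0 0 0.001" --pt "0 0 0.001" --turn '[1, 1, 2, 2, 3, 3, 3, 3]'

```text
clock: 21.7
tcp_pos: [0.5173, -0.2903, 0.0936]
ee_rot: [3.128, -0.008, 0.862]
wrist_force: [-3.8, 1.8, 10.9]
width: 0.101
```

```bash
python3 off.py "[.5186,-.289,.0935]"
python3 - <<'E'
from h import *
s=vision.snapshot("scene")[:,:,::-1];t=vision.snapshot("top")[:,:,::-1]
mosaic("pics/c8.png",(crop(s,195,130,60,60,6),0,0),(crop(t,395,195,75,72,6),365,0),(crop(s,300,180,80,45,5),0,440),H=600,W=800)
E
```

```text
clock 21.7 [ 0.5173 -0.2903  0.0936] [ 3.1278 -0.0083  0.8618] psi 49.38 w 0.101 F [-3.8  1.8 10.9] M [0.49 1.08 0.41]
off [0.0019 0.0001 0.0001]
```

View pics/c8.png

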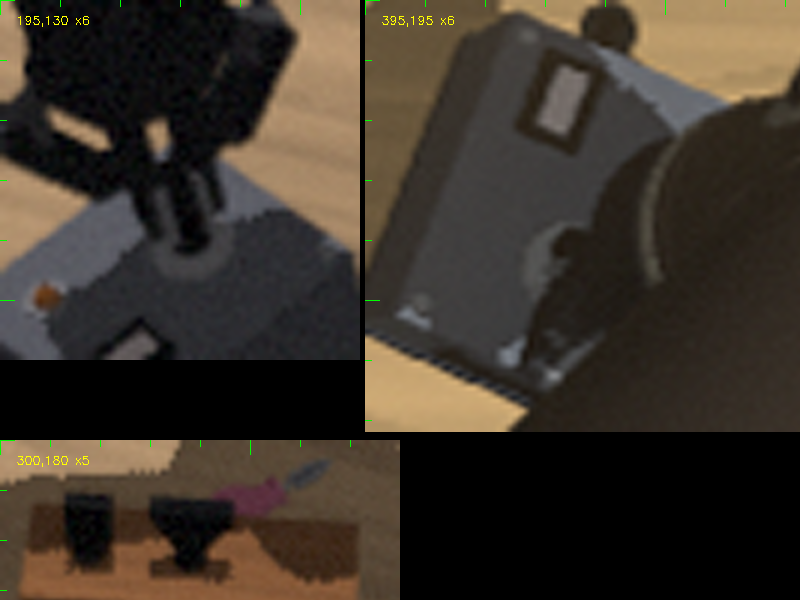

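Fingers hold the head over the bezel at scene (227,168), and both spare keys are still in the rack. The resisting moment rises 0.12→0.31→0.41 N m, so the barrel is on its stop, well above the 0.1 N m spring.

```bash
python3 -c "
from rig import job_done;print(job_done())"
```

```text
the job is handed in; nothing more can be done
None
```

The job is handed in with the key gripped and held turned at START, at about 22 s of the 72 s allowed. `job_done()` gave no verdict.

- **Flywheel:** I turned it clockwise with shut fingers before touching the key. By the finger's path and the fin positions it went about 370°, slightly past one full turn. Pushing force stayed under about 10 N.
- **Key:** I drew the round-headed key straight out of the rack. The two spares stayed in their slots in the last picture. I did not look again at the screwdriver or the jar, but the arm never went near them.
- **Switch:** I rocked the key ±4° down past the pins with up to about 31 N. It came to a hard stop at the fingertip height predicted for the shoulder on the face (93.5 mm): 3.5 mm more commanded moved it only 0.1 mm.
- **START:** I then turned it clockwise about 108° at the tool. The resisting moment rose from 0.12 to 0.41 N m over the last 9°, which fits the barrel resting on its stop.

The barrel angle itself was never measured: START is inferred from the tool angle and the moment. The two cameras also disagreed by up to about 8 mm on the flywheel centre and about 5 mm on the switch by bezel centre. I worked with values between them, and the fits confirmed those.

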